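# Slide the jaw block along the jig's rail into the corner nest

## Task

Load the steel jaw block that lies on the dark steel jig plate, by pushing it with the fingertips only, never picking it up. First push it flat against the long rail while it is still short of the low keeper, then slide it along the rail into the corner pocket between rail and keeper until it sits square against both the rail and the end stop. Leave the padlock, lock cylinder, scissors and tweezers where they are, and finish with the hand clear.

Things in the scene. Friction and masses are not known exactly. Their poses are not given: they have to be found in the camera images.
- jig: Fixed drilling jig: dark steel plate 140 (x) x 300 (y) x 10 mm. Origin at the centre of its underside, on the bench; z up. Steel rail along the whole +x (far) edge: working face is the plane x = +45 mm of the jig's frame, looking to -x, top 28 mm above the bench. Steel end stop at the +y end: working face y = +125 mm, looking to -y, spanning x = -7 to +45 mm, top 28 mm above the bench.
- keeper (a point): Middle of the top of the jig's low steel keeper bar, 20 mm above the bench; axes as the jig's. The bar covers x = +2 to +16, y = +93 to +125 mm of the jig's frame; its flared lead-in reaches back to y = +76 and out to x = +3 mm. The pocket between rail and keeper is 29 mm wide and 32 mm deep, open to -y.
- seat (a point): Where the block's centre is when seated in the corner: jig frame x = +32, y = +97.5, z = 25 mm; axes as the jig's. 23 mm of the seated block stand out of the pocket.
- jaw_block_center (a point): Centre of the loose plain steel vice jaw block, 26 (x) x 55 (y) x 30 mm high, about 0.28 kg, lying on the jig plate (its underside 10 mm, its top 40 mm above the bench). Its y axis runs along its length, z is up; both ends are alike. It starts off the rail, turned up to about 30 degrees to it, on the open part of the plate.
- padlock: Small brass padlock lying flat on the jig plate in front of the keeper, 49 x 32 x 11 mm; origin on its underside. Leave alone.
- lock_cylinder: Brass profile lock cylinder standing on the bench behind the rail, 17 x 69 x 44 mm high, length along its y; origin at the centre of its underside. Leave alone.
- shears: Scissors with blue handles lying on the bench to the left of the jig, 87 x 199 x 9 mm. Leave alone.
- tweezers: Steel tweezers lying flat on the bench between robot and jig, 16 x 122 x 8 mm. Leave alone.
Not all that is in view belongs to the job. Of the things that look like the part that bears jaw_block_center, the larger one is meant.

How it is judged:
By the outcome, as a careful person would: the job done as asked, in the order asked, and still so for the second after the job is handed in, with the robot touching nothing.
It also fails if it takes over 51 s, if anything falls off the work surface, if the arm or the gripper's body presses on something with over 40 N, if the wrist force passes 120 N, or if a joint passes its speed limit or range.

## Robot

A 6-joint arm with a two-finger parallel gripper is mounted at the origin on a cart in front of the work surface, level with it; the furniture and walls round the work are solid. World frame = base frame: x ahead of the robot, y to its left, z up, the work surface at z = 0. Lengths are in mm, angles in rad, forces in N, time in s.
With the tool pointing down it reaches from about 300 to 775 mm from the base axis. Payload 14.6 kg.
Tool frame: the origin (TCP) lies at the centre of the arm's flange, where the gripper is bolted on; the fingertips stand 199 mm ahead of it and the grasp point (between the pads) lies 180 mm ahead of it; z points along the fingers, y is the line along which they close (so a half turn about z gives the same grasp; the last joint's range is limited). The gripper opens to 94 mm and grips with 3 to 60 N. Pads are 16 mm wide; open, the fingers measure 119 mm over their backs; the gripper's body (75 mm by 177 mm) begins 78 mm behind the grasp point.
Start: joints at [-0.067, 0.3, 1.521, -0, 1.321, -0.067], TCP at [549.992, -0.002, 404.646] pointing down, gripper open.
Joint ranges: [-3.03, 3.03], [-0.79, 2.21], [0.23, 2.52], [-1.04, 4.18], [0, 3.07], [-2.55, 2.55]. Speed limits (rad/s): [2.22, 2.22, 2.57, 3.14, 3.14, 3.14].

## Interface

Orientations are given as [roll, pitch, yaw] about the fixed x, y, z axes, in that order (R = Rz(yaw) Ry(pitch) Rx(roll)).
In Python, from cell import manip, optics, workorder gives the robot as it stands.
- The arm moves only by the tool step_arm, never from a script. Its argument "increments" is a list that holds one entry, the list of rows, each a list of 7 numbers: the turn, a rotation vector about the tool's x, y, z as a fraction of full scale, then the shift along the tool's x, y, z as a fraction of full scale, then the closure, from -1 (fully open) to 1 (shut). In form: [[[wx, wy, wz, tx, ty, tz, fingers], ...]]. A call has 1 to 5 rows; each row shifts and turns the commanded pose from where the row before left it, along the tool's axes as they then stand; what a row does not reach is not made up. Full scale, the value 1, is 40 mm for a shift and 45 degrees for a turn. A row lasts 1/10 s, in which the tool goes at most 50 mm and 8.59 degrees, less where a joint would pass 70% of its speed; a pose out of reach is approached as far as the arm can. A call with a number of a shift or a turn outside -1 to 1 is refused whole. A call with a gripper value outside its range is refused whole. The fingers move at their own pace and stop on an object; "newtons" is the grip in N (left out, the last holds). Time passes only in rows, so rows that do not move let the fingers close. It gives the time, the measured TCP pose, the force, the opening and the grip force at its end, in the units of the state.
- manip.read_state(): the state, without advancing time (a new reading comes with each control period).
- optics.camera(name): name is "scene" or "side" or "wrist"; returns a dict with "frame" (384x512x3 uint8, red, green, blue), "range_z" (384x512 float32, mm along the optical axis (not along the pixel's ray), 0 where there is no reading), "mtx" (3x3 intrinsics, pixels), "cam_to_world" (4x4, takes a point from camera to world coordinates). Camera axes: x right, y down, z forward; pixel columns grow to the right and rows downward; lengths in mm; the calibration is good to about 2 mm. The wrist camera is an equidistant fisheye: a pixel r from the principal point sees the ray r / f radians off the axis. A picture is of the moment at which its call begins.
- workorder.sign_off(): hands the job in; it is judged then, once.
The state is a dict: "clock": time; "joints": joint angles; "qd": joint speeds; "effort": joint torques, N m; "eef_pos": TCP position; "eef_rot": TCP orientation; "wrist_force": force on the tool from outside, world axes, zero at the start; "moment": the same for the moment, N m; "finger_gap": finger opening in mm; "finger_force": force on a finger pad.
Only numpy, scipy, OpenCV 4.12 (cv2) and the standard library are available. Lean on these libraries where they do the work, as an engineer would, in place of code of your own. Each camera call takes 0.05 s, during which the arm holds its last target. There are 200 camera calls.

## Working session

There is one attempt and no reset: what is moved stays moved. The work goes in short steps, Python scripts to look and compute and a tool call to move; the robot and the scene stay as the last step left them, time stands still between calls to the robot, and variables do not carry over. Pictures are saved under pics/ and viewed, at most 10 in all, crops included, and the job is handed in when it is done.

Besides the shell and the picture viewer there is one more tool, called after "Request:" as name([rows], argument=value, ...), one row to a line, values as JSON. step_arm: Moves the arm, as the interface text tells. Its arguments: {"type":"object","properties":{"increments":{"type":"array","items":{"type":"array","items":{"type":"array","items":{"type":"number"}}}},"newtons":{"type":"number"}},"required":["increments"]}

```bash
mkdir -p pics
cat > h.py <<'E'
import numpy as np,cv2
from cell import manip,optics,workorder
def cam(n):
    c=optics.camera(n); return c
def save(c,fn,scale=1): 
    im=cv2.cvtColor(c['frame'],cv2.COLOR_RGB2BGR)
    if scale!=1: im=cv2.resize(im,None,fx=scale,fy=scale)
    cv2.imwrite(fn,im)
def cloud(c):
    z=c['range_z'];h,w=z.shape;u,v=np.meshgrid(np.arange(w),np.arange(h));K=c['mtx']
    P=np.stack([(u-K[0,2])/K[0,0]*z,(v-K[1,2])/K[1,1]*z,z],-1)
    T=c['cam_to_world'];return P@T[:3,:3].T+T[:3,3]
E
python3 - <<'E'
from h import *
for n in('scene','side'):
    c=cam(n);save(c,f'pics/{n}0.png',1.5);np.savez(f'{n}0.npz',**c)
    print(n,c['mtx'].round(1).tolist(),c['cam_to_world'].round(3).tolist())
print(manip.read_state())
E
```

```text
scene [[427.4, 0.0, 255.2], [0.0, 427.4, 191.4], [0.0, 0.0, 1.0]] [[0.738, -0.422, 0.526, 80.216], [-0.675, -0.485, 0.556, -357.553], [0.02, -0.766, -0.643, 576.788], [0.0, 0.0, 0.0, 1.0]]
side [[459.9, 0.0, 256.5], [0.0, 459.9, 190.8], [0.0, 0.0, 1.0]] [[0.984, -0.121, 0.134, 410.954], [-0.181, -0.655, 0.734, -561.591], [-0.001, -0.746, -0.666, 656.407], [0.0, 0.0, 0.0, 1.0]]
{'clock': 0.1, 'joints': array([-6.65955685e-02,  3.00401172e-01,  1.52150346e+00, -1.15273581e-05,
        1.32072292e+00, -6.66091100e-02]), 'qd': array([-0.00037499, -0.00313837, -0.00090858,  0.00091928,  0.00097391,
       -0.00036412]), 'effort': array([ 1.84928511e-03, -5.32644153e+01, -3.53284299e+01,  7.10431044e-02,
        2.34944851e-02, -7.30603051e-05]), 'eef_pos': array([5.49970059e+02, 7.01177833e-04, 4.04157424e+02]), 'eef_rot': array([-3.14055931e+00, -5.77411562e-05,  1.57081270e+00]), 'wrist_force': array([-0.01555948, -0.15195468, -0.15573057]), 'moment': array([-0.0060524 ,  0.01915662, -0.00507907]), 'finger_force': 0.0, 'finger_gap': 93.97179861553374}
```

View pics/scene0.png

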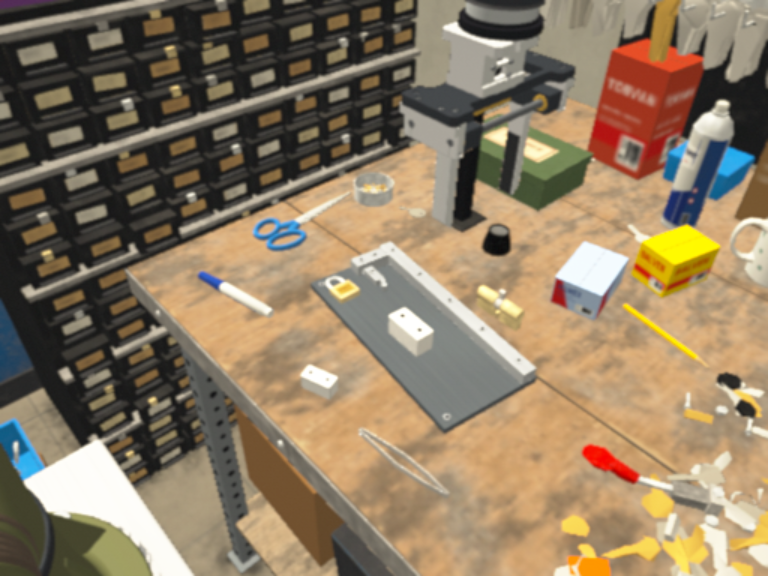

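View pics/side0.png

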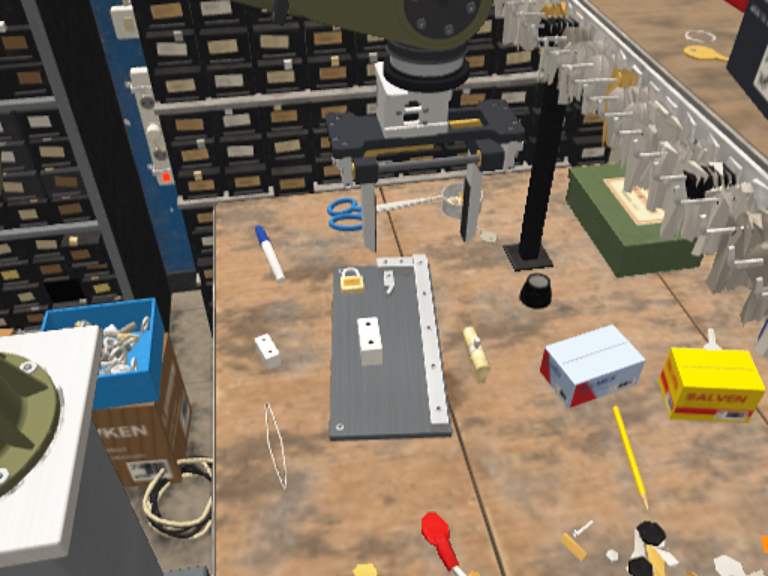

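The scene picture shows the block on the plate at about (410,330), with the rail running from (385,250) to (535,375) and the padlock at (343,288). The side picture shows the block at (370,340), the rail at (430,340) and the keeper at (389,282). The small look-alike at (266,350) is off the plate. Next I'll measure from the depth clouds of both views.

```bash
python3 - <<'E'
from h import *
for n,bx in(('scene',(215,165,380,300)),('side',(215,165,305,295))):
    c=np.load(f'{n}0.npz');P=cloud(c);f=c['frame'].astype(int)
    x0,y0,x1,y1=bx;Q=P[y0:y1,x0:x1].reshape(-1,3);C=f[y0:y1,x0:x1].reshape(-1,3)
    print(n,np.histogram(Q[:,2],np.arange(-6,60,3)))
    br=C.min(1)>130
    blk=Q[(Q[:,2]>35)&(Q[:,2]<46)&br].astype(np.float32)
    r=cv2.minAreaRect(blk[:,:2]);print('block',len(blk),r,np.median(blk[:,2]))
    rl=Q[(Q[:,2]>24)&(Q[:,2]<32)&(Q[:,0]>0)].astype(np.float32)
    b,a=np.percentile(rl,[1,99],axis=0).round(1);print('rail',len(rl),b,a,cv2.minAreaRect(rl[:,:2]))
    pl=Q[(Q[:,2]>6)&(Q[:,2]<14)&(C.max(1)<110)].astype(np.float32);print('plate',len(pl),cv2.minAreaRect(pl[:,:2]))
    # corner pixels projected
    np.savez(f'{n}q.npz',Q=Q,C=C)
import matplotlib
E
python3 - <<'E'
import sys;sys.path.insert(0,'.')
import os;os.chdir('.')
from h import *
# top-down ortho: color & height, 2px/mm, x right y up
rows=[]
for n in('scene','side'):
    c=np.load(f'{n}0.npz');s=4
    fr=cv2.resize(c['frame'],None,fx=s,fy=s,interpolation=cv2.INTER_CUBIC)
    for h in(28,40):
        X,Y=np.meshgrid(np.arange(370,590,.8),np.arange(200,-200,-.8)[:500]);
        W=np.stack([X,Y,np.full_like(X,h),np.ones_like(X)],-1)@np.linalg.inv(c['cam_to_world']).T
        u=c['mtx'][0,0]*W[...,0]/W[...,2]+c['mtx'][0,2];v=c['mtx'][1,1]*W[...,1]/W[...,2]+c['mtx'][1,2]
        im=cv2.remap(fr,(s*u+1.5).astype(np.float32),(s*v+1.5).astype(np.float32),cv2.INTER_LINEAR)
        rows.append(cv2.resize(im,(199,364)))
        rows[-1]=im
o=np.hstack([rows[0],rows[2],rows[3]])
# scale so fits 800x600
print(o.shape);cv2.imwrite('pics/ortho.png',cv2.cvtColor(o,cv2.COLOR_RGB2BGR)[:, :825][:, :800])
E
```

```text
scene (array([ 148, 8612, 3603,  276, 2147, 3879,  313,  311,  444,  309,  639,
        867,  145,   63,  154,  196,   71,   18,    0,    0,    0]), array([-6, -3,  0,  3,  6,  9, 12, 15, 18, 21, 24, 27, 30, 33, 36, 39, 42,
       45, 48, 51, 54, 57]))
(500, 825, 3)Traceback (most recent call last):
  File "<stdin>", line 8, in <module>
cv2.error: OpenCV(4.12.0) /io/opencv/modules/imgproc/src/convhull.cpp:143: error: (-215:Assertion failed) total >= 0 && (depth == CV_32F || depth == CV_32S) in function 'convexHull'
```

View pics/ortho.png

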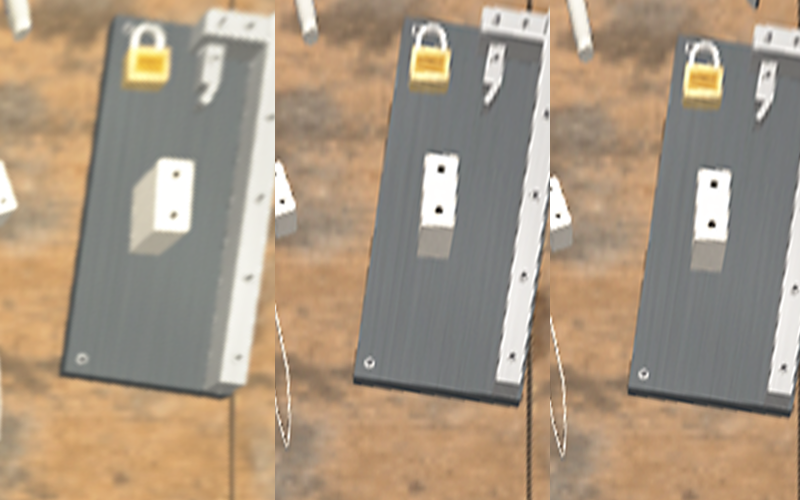

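Run:
```python
from h import *
for n,bx in(('scene',(215,165,380,300)),('side',(215,165,305,295))):
    c=np.load(f'{n}0.npz');P=cloud(c).astype(np.float32);f=c['frame'].astype(int)
    x0,y0,x1,y1=bx;Q=P[y0:y1,x0:x1].reshape(-1,3);C=f[y0:y1,x0:x1].reshape(-1,3)
    R=lambda A:cv2.minAreaRect(np.ascontiguousarray(A[:,:2]))
    blk=Q[(Q[:,2]>36)&(Q[:,2]<46)]
    print(n,'block',len(blk),R(blk),np.median(blk[:,2]))
    m=(Q[:,2]>24)&(Q[:,2]<32)&(C.min(1)>120);rl=Q[m]
    print('rail',len(rl),np.percentile(rl,[1,99],axis=0).round(1).tolist(),R(rl))
    pl=Q[(Q[:,2]>6)&(Q[:,2]<14)&(C.max(1)<110)];print('plate',len(pl),R(pl),np.percentile(pl,[1,99],axis=0).round(1).tolist())
```

```text
scene block 436 ((614.2896118164062, 4.669677734375), (58.24200439453125, 270.6893310546875), 75.51139831542969) 39.644554
rail 1563 [[486.8, -104.4, 24.3], [631.4, 188.3, 31.6]] ((570.0784912109375, 43.30180358886719), (180.29685974121094, 295.0534362792969), 27.057083129882812)
plate 256 ((591.6549682617188, 20.508560180664062), (266.9822692871094, 287.3468017578125), 81.06483459472656) [[434.0, -107.4, 6.1], [743.6, 162.3, 13.5]]
side block 310 ((499.93878173828125, 36.0281982421875), (57.51165008544922, 25.956937789916992), 86.2086410522461) 40.577404
rail 1406 [[490.2, -104.6, 25.4], [603.1, 190.2, 31.6]] ((537.507080078125, 49.223670959472656), (302.9825439453125, 100.59539031982422), 81.9092788696289)
plate 221 ((525.3919067382812, 46.74066162109375), (297.20684814453125, 137.33139038085938), 80.80227661132812) [[436.1, -107.0, 6.1], [606.5, 182.2, 13.5]]
```

The top-down view shows the jig turned about 8° clockwise. In the middle panel the block is at about (438,190) and the keeper at (493,70), with the lead-in flare pointing to -y. I'll fit the poses more exactly.

Run:
```python
from h import *
from scipy.optimize import minimize
for n in('scene','side'):
    c=np.load(f'{n}0.npz');P=cloud(c).reshape(-1,3).astype(np.float32);C=c['frame'].reshape(-1,3).astype(int)
    P=P[(P[:,0]>380)&(P[:,0]<620)&(P[:,1]>-130)&(P[:,1]<210)&(P[:,2]<48)]
    th=np.radians(-8.);
    for it in range(3):
        e=np.array([np.cos(th),np.sin(th)]);g=np.array([-e[1],e[0]])
        if it==0:o=np.array([518.,42])
        L=(P[:,:2]-o)@np.stack([e,g],1)
        # rail top: inner edge x per y-bin
        t=(P[:,2]>25)&(P[:,2]<31)&(L[:,0]>38)&(L[:,0]<78)&(abs(L[:,1])<110)
        ys=[];xi=[];xo=[]
        for b in np.arange(-105,105,6):
            s=t&(abs(L[:,1]-b)<3)
            if s.sum()>4: ys.append(b);xi.append(L[s,0].min());xo.append(L[s,0].max())
        ki=np.polyfit(ys,xi,1);ko=np.polyfit(ys,xo,1);k=(ki[0]+ko[0])/2
        w=ko[1]-ki[1];th-=k;o=o+e*((ki[1]+ko[1])/2-57.5)
        t2=(P[:,2]>25)&(P[:,2]<31)&(L[:,0]>50)&(L[:,0]<66)&(abs(L[:,1])<165)
        a,b=L[t2,1].min(),L[t2,1].max();o=o+g*(a+b)/2
    print(n,'jig yaw',np.degrees(th).round(2),'o',o.round(1),'slopes',ki,ko,'w',w,'len',b-a,np.median(P[t2,2]))
    L=(P[:,:2]-o)@np.stack([e,g],1)
    p=(P[:,2]>7)&(P[:,2]<13)&(abs(L[:,1])<145)&(L[:,0]<0);print('plate left',np.percentile(L[p,0],[.5,2]),'ztop',np.median(P[p,2]))
    s=(P[:,2]>25)&(P[:,2]<31)&(L[:,0]<40)&(L[:,1]>110)&(L[:,0]>-20);print('stop',L[s].min(0),L[s].max(0))
    bm=(P[:,2]>37.5)&(L[:,0]<40)&(abs(L[:,1])<80)&(L[:,0]>-60);r=cv2.minAreaRect(np.ascontiguousarray(L[bm].astype(np.float32)));print('block jigframe',r,np.median(P[bm,2]))
    km=(P[:,2]>17)&(P[:,2]<22)&(L[:,0]<25)&(L[:,0]>-12)&(L[:,1]>60)&(L[:,1]<122);print('keeper',L[km].min(0),L[km].max(0))
    pm=(P[:,2]>16)&(L[:,0]<-5)&(L[:,1]>70)&(L[:,1]<145);
    pm=(P[:,2]>13.5)&(P[:,2]<25)&(L[:,0]<-10)&(L[:,0]>-70)&(L[:,1]>70)&(L[:,1]<150);print('padlock',np.percentile(L[pm],[1,99],axis=0))
```

```text
scene jig yaw -8.28 o [520.7  50.4] slopes [2.52970946e-03 4.76269514e+01] [-2.87084734e-03  6.73921287e+01] w 19.765177259658458 len 301.6397400683346 27.443106
plate left [-146.71217862  -67.17803484] ztop 9.442698
stop [ -4.72280904 122.39916474] [ 39.94314759 144.5079977 ]
block jigframe ((-18.100549697875977, -18.729900360107422), (27.068859100341797, 56.091617584228516), 4.835003852844238) 39.42782
keeper [ 3.98991556 77.08579133] [ 19.06098651 121.5124354 ]
padlock [[-56.72513265  86.38103835]
 [-24.54883563 132.92476317]]
side jig yaw -8.06 o [520.4  51. ] slopes [4.20348705e-03 4.82751431e+01] [-3.28258523e-03  6.67143939e+01] w 18.43925075304628 len 301.7556368299122 28.85341
plate left [-140.16188742  -66.69624172] ztop 10.841133
stop [ -4.12507712 122.49286652] [ 39.84905355 147.22391869]
block jigframe ((-18.119173049926758, -17.65781021118164), (25.86629867553711, 57.52769470214844), 4.308233261108398) 40.609394
keeper [ 5.18637367 74.71273664] [ 18.90508358 121.8647136 ]
padlock [[-55.2431663   86.86799078]
 [-18.08902595 138.69693398]]
```

Request:
step_arm([
  [[0, 0, 0, 0.34, -0.7, 0.3, 0.47], [0, 0, 0, 0.34, -0.7, 0.3, 0.47], [0, 0, 0, 0.34, -0.7, 0.3, 0.47], [0, 0, 0.18, 0, 0, 0.3, 0.47], [0, 0, 0.18, 0, 0, 0.3, 0.47]],
])

```text
clock: 0.6
eef_pos: [465.4, 41.2, 344.3]
eef_rot: [3.141, -0.0, 1.283]
wrist_force: [0.0, -0.7, 0.6]
finger_gap: 57.2
finger_force: 0.0
```

Request:
step_arm([
  [[0, 0, 0.18, 0, 0, 0.3, 0.47], [0, 0, 0.18, 0, 0, 0.3, 0.47], [0, 0, 0.18, 0, 0, 0.3, 0.47], [0, 0, 0.18, 0, 0, 0.3, 0.47], [0, 0, 0.18, 0, 0, 0.3, 0.47]],
])

```text
clock: 1.1
eef_pos: [465.9, 40.8, 283.9]
eef_rot: [-3.141, 0.0, 0.575]
wrist_force: [0.3, -0.7, 0.2]
finger_gap: 25.2
finger_force: 0.0
```

Request:
step_arm([
  [[0, 0, 0.18, 0, 0, 0.1, 0.47], [0, 0, 0.18, 0, 0, 0.1, 0.47], [0, 0, 0.18, 0, 0, 0.1, 0.47], [0, 0, 0.18, 0, 0, 0.1, 0.47], [0, 0, 0.18, 0, 0, 0.1, 0.47]],
])

```text
clock: 1.6
eef_pos: [465.9, 40.8, 264.3]
eef_rot: [3.142, 0.0, -0.131]
wrist_force: [-0.0, 0.2, -0.1]
finger_gap: 25.1
finger_force: 0.0
```

Request:
step_arm([
  [[0, 0, 0.015, 0, 0, 0.3, 0.47], [0, 0, 0, 0, 0, 0.3, 0.47], [0, 0, 0, 0, 0, 0.3, 0.47], [0, 0, 0, 0, 0, 0.25, 0.47], [0, 0, 0, 0, 0, 0.05, 0.47]],
])

```text
clock: 2.1
eef_pos: [465.7, 40.8, 215.1]
eef_rot: [3.141, 0.002, -0.136]
wrist_force: [0.4, 0.2, -0.6]
finger_gap: 24.9
finger_force: 0.0
```

Run:
```python
from h import *
a=cam('side');b=cam('scene')
f=lambda c,y0,x0:cv2.resize(c['frame'][y0:y0+150,x0:x0+130],None,fx=3,fy=3)
o=np.hstack([f(a,150,200),f(b,150,200)])
cv2.imwrite('pics/p1.png',cv2.cvtColor(o,cv2.COLOR_RGB2BGR))
```

```text
(no output)
```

View pics/p1.png

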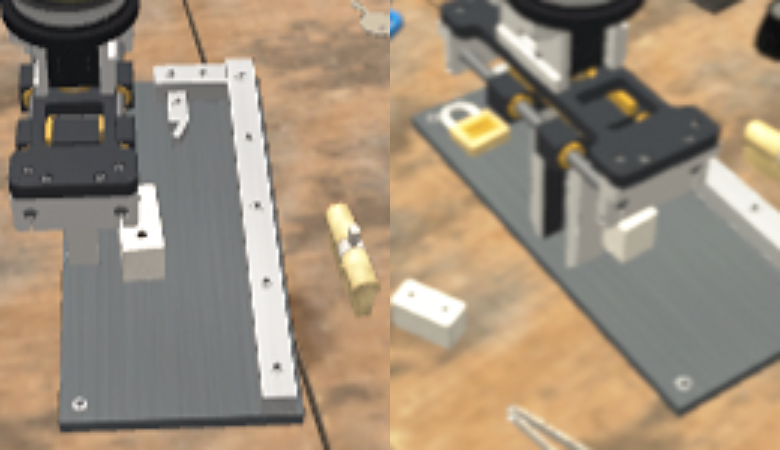

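The fingers stand left of the block on the plate with a clear gap; in the left panel the finger is at (80,240) and the block at (140,240). I'll push towards the rail now.

Request:
step_arm([
  [[0, 0, 0.007, 0.2, 0, 0, 0.47], [0, 0, 0, 0.2, 0, 0, 0.47], [0, 0, 0, 0.2, 0, 0, 0.47], [0, 0, 0, 0.2, 0, 0, 0.47], [0, 0, 0, 0.2, 0, 0, 0.47]],
])

```text
clock: 2.7
eef_pos: [506.3, 35.0, 216.7]
eef_rot: [3.142, 0.0, -0.143]
wrist_force: [-3.8, 1.2, 1.9]
finger_gap: 25.1
finger_force: 1.5
```

Request:
step_arm([
  [[0, 0, 0, 0.15, 0, 0, 0.47], [0, 0, 0, 0.15, 0, 0, 0.47], [0, 0, 0, 0.1, 0, 0, 0.47], [0, 0, 0, 0.05, 0, 0, 0.47], [0, 0, 0, 0.05, 0, 0, 0.47]],
])

```text
clock: 3.2
eef_pos: [525.4, 32.3, 216.5]
eef_rot: [3.142, 0.0, -0.143]
wrist_force: [-2.5, 0.9, 0.9]
finger_gap: 25.3
finger_force: 1.0
```

Request:
step_arm([
  [[0, 0, 0, 0.04, 0, 0, 0.47], [0, 0, 0, 0.04, 0, 0, 0.47], [0, 0, 0, 0.03, 0, 0, 0.47], [0, 0, 0, 0.02, 0, 0, 0.47]],
])

```text
clock: 3.6
eef_pos: [530.3, 31.6, 216.6]
eef_rot: [3.141, 0.002, -0.143]
wrist_force: [-9.6, 0.8, 6.1]
finger_gap: 24.7
finger_force: 5.1
```

Request:
step_arm([
  [[0, 0, 0, 0.02, 0, 0, 0.47], [0, 0, 0, 0.02, 0, 0, 0.47], [0, 0, 0, 0.0, 0, 0, 0.47]],
])

```text
clock: 3.9
eef_pos: [531.1, 31.5, 216.6]
eef_rot: [3.141, 0.005, -0.143]
wrist_force: [-19.1, 1.2, 13.6]
finger_gap: 24.8
finger_force: 9.4
```

Request:
step_arm([
  [[0, 0, 0, -0.2, 0, 0, 0.47], [0, 0, 0, -0.4, 0, -0.2, 0.47], [0, 0, 0, -0.6, 0, -0.7, 0.47], [0, 0, 0, 0, 0, -0.4, 1], [0, 0, 0, 0, 0, -0.0, 1]],
])

```text
clock: 4.4
eef_pos: [484.8, 38.3, 270.8]
eef_rot: [-3.141, -0.005, -0.143]
wrist_force: [0.9, -0.2, -0.2]
finger_gap: 12.1
finger_force: 0.0
```

```bash
cat >> h.py <<'E'
def jigcloud(n,o=(523,49.5),yaw=-8.17):
    c=cam(n);P=cloud(c);th=np.radians(yaw);e=np.array([np.cos(th),np.sin(th)]);g=np.array([-e[1],e[0]])
    return c,np.concatenate([(P[...,:2]-np.array(o))@np.stack([e,g],1),P[...,2:]],-1).astype(np.float32)
def block(n):
    c,L=jigcloud(n);L=L.reshape(-1,3)
    m=(L[:,2]>37)&(L[:,2]<44)&(L[:,0]>-45)&(L[:,0]<50)&(abs(L[:,1])<130);return c,m.sum(),cv2.minAreaRect(np.ascontiguousarray(L[m,:2]))
E
python3 - <<'E'
from h import *
print(manip.read_state()['eef_pos'],manip.read_state()['finger_gap'])
a=block('side');b=block('scene');print(a[1:],b[1:])
f=lambda c,y0,x0:cv2.resize(c['frame'][y0:y0+150,x0:x0+130],None,fx=3,fy=3)
o=np.hstack([f(a[0],150,200),f(b[0],150,220)])
cv2.imwrite('pics/p2.png',cv2.cvtColor(o,cv2.COLOR_RGB2BGR))
E
```

```text
[484.80755176  38.25283907 270.80468754] 12.06389714377368
(np.int64(311), ((32.004005432128906, -17.79557228088379), (25.942739486694336, 57.65888214111328), 0.049179475754499435)) (np.int64(281), ((31.975536346435547, -18.396385192871094), (55.796119689941406, 27.207151412963867), 88.87467956542969))
```

View pics/p2.png

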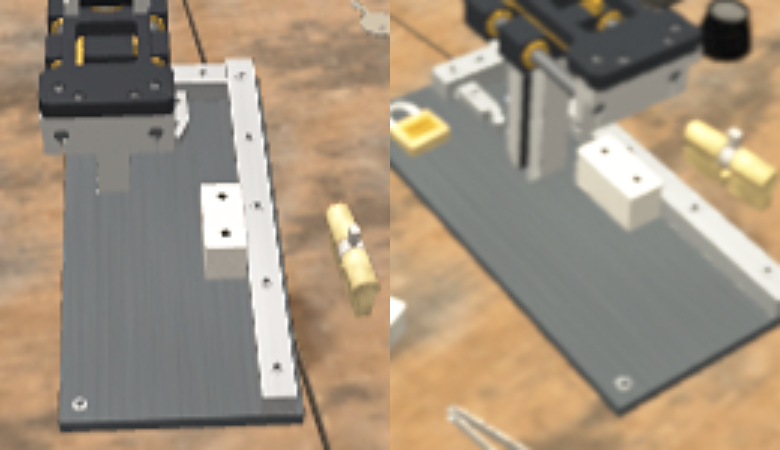

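The block lies flat on the rail at jig (32, -18), short of the keeper; in the left panel it's at (222,228). Next I'll go behind its -y end with the fingers closed.

Request:
step_arm([
  [[0, 0, 0, 0, 0.67, 0, 1], [0, 0, 0, 0.5, 0.67, 0, 1], [0, 0, 0, 0.6, 0, 0, 1], [0, 0, 0, 0.53, 0, 0, 1], [0, 0, 0, 0, 0, 0.3, 1]],
])

```text
clock: 5.0
eef_pos: [543.2, -24.8, 256.0]
eef_rot: [-3.142, -0.002, -0.144]
wrist_force: [0.2, 1.0, -0.3]
finger_gap: 0.9
finger_force: 0.0
```

Request:
step_arm([
  [[0, 0, 0, 0, 0, 0.4, 1], [0, 0, 0, 0, 0, 0.4, 1], [0, 0, 0, 0, 0, 0.25, 1], [0, 0, 0, 0, 0, 0.0, 1]],
])

```text
clock: 5.4
eef_pos: [540.7, -24.0, 212.5]
eef_rot: [3.141, 0.004, -0.143]
wrist_force: [0.7, 0.3, -0.2]
finger_gap: 0.5
finger_force: 0.0
```

Request:
step_arm([
  [[0, 0, 0, 0, -0.1, -0.08, 1], [0, 0, 0, 0, -0.15, 0, 1], [0, 0, 0, 0.005, -0.15, 0, 1], [0, 0, 0, 0.005, -0.2, 0, 1], [0, 0, 0, 0.005, -0.2, 0, 1]],
])

```text
clock: 5.9
eef_pos: [546.8, 8.0, 218.2]
eef_rot: [3.141, -0.001, -0.143]
wrist_force: [-0.8, -3.5, 2.3]
finger_gap: 0.6
finger_force: 1.7
```

Request:
step_arm([
  [[0, 0, 0, 0.005, -0.2, 0, 1], [0, 0, 0, 0.005, -0.2, 0, 1], [0, 0, 0, 0.005, -0.2, 0, 1], [0, 0, 0, 0.005, -0.15, 0, 1], [0, 0, 0, 0, -0.1, 0, 1]],
])

```text
clock: 6.4
eef_pos: [552.3, 41.5, 217.7]
eef_rot: [3.141, 0.0, -0.143]
wrist_force: [-2.6, -3.5, 2.1]
finger_gap: 0.2
finger_force: 2.1
```

Run:
```python
from h import *
a=block('side');b=block('scene');print(a[1:],b[1:])
```

```text
(np.int64(32), ((29.970125198364258, -15.898294448852539), (3.735553026199341, 18.929983139038086), 88.30083465576172)) (np.int64(226), ((31.671810150146484, 21.659059524536133), (80.37920379638672, 26.8625545501709), 88.23977661132812))
```

Request:
step_arm([
  [[0, 0, 0, 0, -0.15, 0, 1], [0, 0, 0, 0, -0.15, 0, 1], [0, 0, 0, 0, -0.15, 0, 1], [0, 0, 0, 0, -0.15, 0, 1], [0, 0, 0, 0, -0.1, 0, 1]],
])

```text
clock: 7.0
eef_pos: [556.3, 69.3, 217.8]
eef_rot: [-3.142, 0.0, -0.143]
wrist_force: [0.4, -1.6, -0.3]
finger_gap: 0.2
finger_force: 0.8
```

Request:
step_arm([
  [[0, 0, 0, 0, -0.15, 0, 1], [0, 0, 0, 0, -0.15, 0, 1], [0, 0, 0, 0, -0.12, 0, 1], [0, 0, 0, 0, -0.1, 0, 1], [0, 0, 0, 0, -0.05, 0, 1]],
])

```text
clock: 7.5
eef_pos: [559.6, 91.6, 217.8]
eef_rot: [3.142, -0.0, -0.143]
wrist_force: [-0.6, -0.9, -0.8]
finger_gap: 0.6
finger_force: 0.9
```

Request:
step_arm([
  [[0, 0, 0, 0, -0.1, 0, 1], [0, 0, 0, 0, -0.05, 0, 1], [0, 0, 0, 0, -0.03, 0, 1], [0, 0, 0, 0, -0.03, 0, 1], [0, 0, 0, 0, -0.02, 0, 1]],
])

```text
clock: 8.0
eef_pos: [560.8, 100.3, 217.8]
eef_rot: [3.142, 0.0, -0.143]
wrist_force: [-1.5, -2.1, -0.2]
finger_gap: 0.6
finger_force: 1.1
```

Request:
step_arm([
  [[0, 0, 0, 0, -0.02, 0, 1], [0, 0, 0, 0, -0.02, 0, 1], [0, 0, 0, 0, -0.02, 0, 1], [0, 0, 0, 0, 0, 0, 1]],
])

```text
clock: 8.4
eef_pos: [561.2, 102.8, 217.8]
eef_rot: [-3.142, 0.0, -0.143]
wrist_force: [-2.1, -1.8, -0.8]
finger_gap: 0.5
finger_force: 0.7
```

Request:
step_arm([
  [[0, 0, 0, 0, -0.02, 0, 1], [0, 0, 0, 0, -0.02, 0, 1], [0, 0, 0, 0, -0.02, 0, 1], [0, 0, 0, 0, 0, 0, 1]],
])

```text
clock: 8.8
eef_pos: [561.5, 104.5, 217.9]
eef_rot: [3.14, 0.0, -0.143]
wrist_force: [-3.7, -9.9, 2.6]
finger_gap: 0.6
finger_force: 4.9
```

Request:
step_arm([
  [[0, 0, 0, 0, -0.03, 0, 1], [0, 0, 0, 0, 0, 0, 1], [0, 0, 0, 0, 0, 0, 1]],
])

```text
clock: 9.1
eef_pos: [561.6, 104.9, 217.9]
eef_rot: [3.139, 0.001, -0.143]
wrist_force: [-5.5, -18.0, 4.6]
finger_gap: 0.5
finger_force: 9.3
```

Request:
step_arm([
  [[0, 0, 0, 0, 0.2, 0, 1], [0, 0, 0, 0, 0.6, 0, 1], [0, 0, 0, 0, 0.6, -0.7, 1], [0, 0, 0, -1, 0, -0.8, 1], [0, 0, 0, -1, 0, 0, 1]],
])

```text
clock: 9.6
eef_pos: [475.4, 61.6, 280.2]
eef_rot: [-3.14, -0.006, -0.145]
wrist_force: [0.2, 0.2, 0.2]
finger_gap: 0.5
finger_force: 0.0
```

Run:
```python
from h import *
a=block('side');b=block('scene');print(a[1:],b[1:]);print(manip.read_state()['eef_pos'])
f=lambda c,y0,x0:cv2.resize(c['frame'][y0:y0+90,x0:x0+80],None,fx=5,fy=5,interpolation=cv2.INTER_CUBIC)
o=np.hstack([f(a[0],160,230),f(b[0],150,225)])
cv2.imwrite('pics/p3.png',cv2.cvtColor(o,cv2.COLOR_RGB2BGR))
```

```text
(np.int64(232), ((31.658899307250977, 97.37336730957031), (25.895092010498047, 56.806053161621094), 0.36901217699050903)) (np.int64(6), ((24.513166427612305, 84.58969116210938), (19.164676666259766, 0.03978228196501732), 54.98126220703125))
[472.39248308  62.47900302 277.47589148]
```

View pics/p3.png

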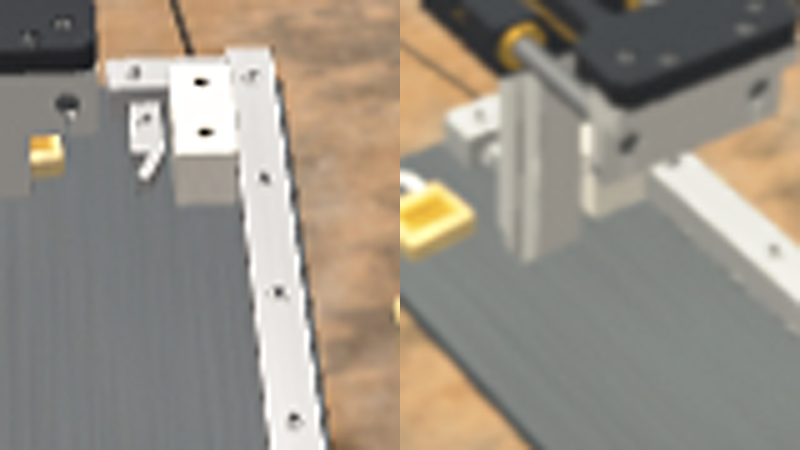

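The block is in the pocket at jig (31.7, 97.4), about 0.4° off square; in the left panel it's at (203,130), touching the stop and rail. I'll press it lightly towards the rail above the keeper to make sure it is seated.

Request:
step_arm([
  [[0, 0, 0, 0, -0.8, 0, 1], [0, 0, 0, 0, -0.8, 0, 1], [0, 0, 0, 0.5, -0.6, 0, 1], [0, 0, 0, 0.6, 0, 0, 1], [0, 0, 0, 0, 0, 0.3, 1]],
])

```text
clock: 10.2
eef_pos: [533.7, 143.4, 265.9]
eef_rot: [-3.14, -0.004, -0.142]
wrist_force: [0.1, 0.4, -0.2]
finger_gap: 0.2
finger_force: 0.0
```

Request:
step_arm([
  [[0, 0, 0, 0, 0, 0.4, 1], [0, 0, 0, 0, 0, 0.3, 1], [0, 0, 0, 0, 0, 0.2, 1], [0, 0, 0, 0, 0, 0.0, 1]],
])

```text
clock: 10.6
eef_pos: [531.3, 142.8, 228.0]
eef_rot: [3.141, 0.002, -0.143]
wrist_force: [0.8, 0.4, 0.7]
finger_gap: 0.5
finger_force: 0.0
```

Request:
step_arm([
  [[0, 0, 0, 0.1, 0, 0.1, 1], [0, 0, 0, 0.1, 0, 0, 1], [0, 0, 0, 0.1, 0, 0, 1], [0, 0, 0, 0.05, 0, 0, 1], [0, 0, 0, 0, 0, 0, 1]],
])

```text
clock: 11.1
eef_pos: [545.6, 141.0, 225.3]
eef_rot: [-3.142, 0.0, -0.143]
wrist_force: [-1.8, 0.0, 1.6]
finger_gap: 1.0
finger_force: 0.9
```

Request:
step_arm([
  [[0, 0, 0, 0.02, 0, 0, 1], [0, 0, 0, 0, 0, 0, 1]],
])

```text
clock: 11.3
eef_pos: [545.9, 140.9, 225.2]
eef_rot: [3.141, 0.002, -0.143]
wrist_force: [-8.2, 0.6, 6.6]
finger_gap: 0.6
finger_force: 3.7
```

Request:
step_arm([
  [[0, 0, 0, -0.15, 0, 0, 1], [0, 0, 0, -0.2, 0, -0.1, 1], [0, 0, 0, -0.3, 0, -0.8, 1], [0, 0, 0, -0.5, 0.5, -1, 1], [0, 0, 0, -0.5, 1, -1, 1]],
])

```text
clock: 11.8
eef_pos: [475.3, 97.4, 336.1]
eef_rot: [-3.141, -0.001, -0.141]
wrist_force: [1.6, -1.4, 0.4]
finger_gap: 0.4
finger_force: 0.0
```

Request:
step_arm([
  [[0, 0, 0, -0.5, 1, -1, 1], [0, 0, 0, 0, 1, -1, 1], [0, 0, 0, 0, 1, 0, 1], [0, 0, 0, 0, 1, 0, 1], [0, 0, 0, 0, 0, 0, 1]],
])

```text
clock: 12.3
eef_pos: [437.8, -50.7, 403.6]
eef_rot: [3.141, -0.001, -0.147]
wrist_force: [0.8, 0.4, -0.2]
finger_gap: 0.6
finger_force: 0.0
```

Run:
```python
from h import *
a=block('side');b=block('scene');print(a[1:],b[1:]);print(manip.read_state()['eef_pos'])
f=lambda c,y0,x0:cv2.resize(c['frame'][y0:y0+80,x0:x0+80],None,fx=5,fy=5,interpolation=cv2.INTER_CUBIC)
o=np.hstack([f(a[0],160,220),f(b[0],150,205)])
cv2.imwrite('pics/p4.png',cv2.cvtColor(o,cv2.COLOR_RGB2BGR))
```

```text
(np.int64(233), ((31.638343811035156, 98.618896484375), (56.77236557006836, 25.72411346435547), 89.7233657836914)) (np.int64(217), ((32.14292907714844, 96.6680908203125), (55.870628356933594, 25.87209701538086), 89.24691772460938))
[438.46272885 -48.09347141 403.3107122 ]
```

View pics/p4.png

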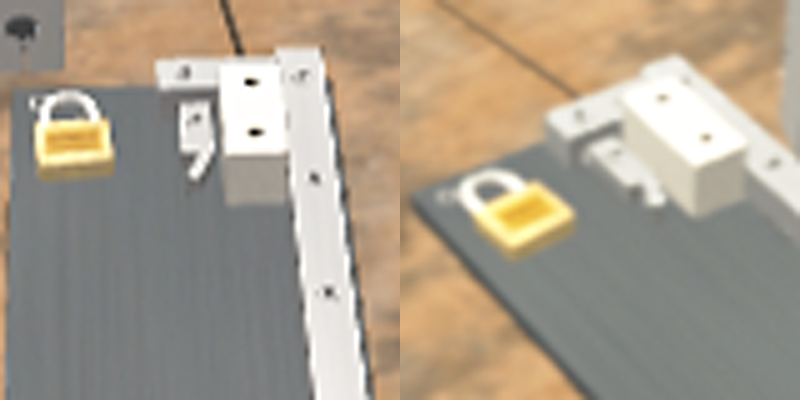

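The block sits square in the corner, against the rail and the stop (left panel (252,110), right panel (685,130)). The padlock hasn't moved and the hand is clear.

```bash
python3 -c "
from cell import workorder
print(workorder.sign_off())"
```

```text
the job is handed in; nothing more can be done
None
```

The jaw block was pushed flat to the rail short of the keeper, then slid into the pocket until it sat square against the rail and end stop; the hand finished clear, the padlock looked unmoved, and the job is handed in at about 12 s, with no verdict shown.

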